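Two-key release of a medicine bottle

TASK

On the pharmacy bench stands a bottle dispenser with its catch tray standing out to one side: push the tray sideways, fully home under the foot of the lane. Then press both round keys fully down together, one fingertip on each, keep them down until the bottle has rolled into the tray, let both come up again and move clear. Do not touch the bottle, never press one key alone, and leave the jar and the cartons where they stand.

Things in the scene. Friction and masses are not known exactly. Their poses are not given: they have to be found in the camera images.
- dispenser: Dispenser fixed to the bench, turned up to 0.45 rad. Origin on the bench under the mid-point between the keys; z up, x from the keys down the lane (away from the robot), y left. White plinth with the keys: 80 mm in x, 130 mm in y, top 75 mm up. Then a lane 90 mm wide, x = 40 to 160 mm, sloping down 10 degrees between walls 68 mm high. Past it two steel rails 4 mm high carry the tray along y
- key_left_top (a point): Centre of the top face of the left key (dispenser y = +33 mm): a round flat grey key, 26 mm in diameter, standing 15 mm out of the plinth's top, so 90 mm above the bench. The point moves down with the key. Key centres are 66 mm apart (40 mm between their near edges); z up
- key_right_top (a point): The same for the right key (dispenser y = -33 mm), an identical key
- key_left (a joint): How far the left key is pressed straight down, m: 0 up, 0.010 fully down. Sprung: about 1.5 N to start, 5 N fully down; it comes up by itself. A steel stop, one piece with the key, stands 7 mm out of the lane before the bottle and sinks with the key, flush when it is about 7 mm down. Either stop alone holds the bottle
- key_right (a joint): The same for the right key and its own stop
- bottle: Amber bottle with white cap, a cylinder 40 mm in diameter, 84 mm long, about 70 g, lying across the lane (its axis, its own y, along the dispenser's y) against the two stops. Origin at its centre, at the start 85 mm beyond the keys in dispenser x and 68 mm above the bench. When both stops are down it rolls into the tray in about half a second
- tray (a joint): How far the tray stands out along the dispenser's +y (left), m: 0 home, against a fixed stop, in line with the lane; starts at 0.03 to 0.08. Slides with about 2 N of friction and stays where it is left
- tray_floor (a point): Centre of the tray's floor, 9 mm above the bench, moving with the tray; axes as the dispenser's; when home at dispenser x = 205 mm, y = 0. Grey open tray, 85 mm in x and 110 mm in y outside, walls 5 mm thick, tops 42 mm above the bench, with a lower lip (20 mm) towards the lane. The bottle comes to rest lying in it, its centre about 20 mm above this point
- tray_side (a point): Middle of the outer face of the tray's left (+y) side wall, 55 mm from the tray's centre, 25 mm above the bench: push here along the dispenser's -y to send the tray home. Axes as the dispenser's
- jar_mid (a point): Centre of a closed amber jar, 48 mm in diameter, 75 mm tall, standing beside the dispenser; not to be disturbed
- carton_tall_mid (a point): Centre of a white upright carton, 35 x 55 x 85 mm tall; not to be disturbed
- carton_flat_mid (a point): Centre of a brown carton lying flat, 70 x 110 x 30 mm tall; not to be disturbed
Not all that is in view belongs to the job. Leave any red look-alike of the bottle alone.

How it is judged:
By the outcome, as a careful person would: the job done as asked, in the order asked, and still so for the second after the job is handed in, with the robot touching nothing.
It also fails if it takes over 42 s, if anything falls off the work surface, if the arm or the gripper's body presses on something with over 40 N, if the wrist force passes 120 N, or if a joint passes its speed limit or range.

ROBOT

A 6-joint arm with a two-finger parallel gripper is mounted at the origin on the work surface. World frame = base frame: x ahead of the robot, y to its left, z up, the work surface at z = 0. Lengths are in mm, angles in rad, forces in N, time in s.
With the tool pointing down it reaches from about 300 to 850 mm from the base axis. Payload 4.2 kg.
Tool frame: the origin (TCP) lies at the very end of the fingers, on their centre line; the grasp point (between the pads) lies 19 mm behind it; z points along the fingers, y is the direction in which the jaws open and shut (so a half turn about z gives the same grasp; the last joint's range is limited). The gripper opens to 91 mm and grips with 3 to 60 N. Pads are 32 mm wide; open, the fingers measure 118 mm over their backs; the gripper's body (76 mm by 178 mm) begins 60 mm behind the grasp point.
Start: joints at [1.328, 0.32, 1.565, -0, 1.257, -0.02], TCP at [127.054, 560.803, 213.976] pointing down, gripper open.
Joint ranges: [-3.11, 3.11], [-0.84, 2.01], [0.21, 2.61], [-1.34, 4.49], [0.05, 2.63], [-2.56, 2.56]. Speed limits (rad/s): [2.57, 2.57, 3.14, 3.14, 3.14, 3.14].

INTERFACE

Orientations are given as a rotation vector (axis times angle).
In Python, from bench import env gives the robot as it stands. Calls block until the motion is done:
- env.goto(position, orientation): joint-space move of the TCP to a pose.
- env.line_to(position, attitude=None, feed=150, guard=None): straight line of the TCP; attitude=None keeps the orientation; feed is the mean speed in mm/s. With guard (N) it stops when the force on the tool has changed by that much, and returns True; else False.
- env.set_joints(angles): joint-space move.
- env.open_gripper() and env.grasp(effort=None): open the fingers fully, or close them until they stop; effort is the grip in N (None keeps the last).
- env.sleep(seconds).
- env.solve_ik(position, orientation): joint angles nearest the present ones, or None.
- env.get_image(name): name is "scene" or "top" or "wrist"; returns the picture (400x640x3 uint8, red, green, blue); there is no depth.
- env.get_calibration(name): a dict with "intrinsics" (3x3 intrinsics, pixels), "R" (3x3) and "t" (3): a world point X has camera coordinates R X + t; the wrist camera has in their place "tool_from_camera" (4x4, takes a point from camera to tool coordinates, whose origin is the TCP and whose axes are the flange's). Camera axes: x right, y down, z forward; pixel columns grow to the right and rows downward; lengths in mm; the calibration is good to about 2 mm. The wrist camera is an equidistant fisheye: a pixel r from the principal point sees the ray r / f radians off the axis. A picture is of the moment at which its call begins: read the wrist's pose just before it. get_calibration takes no time and is no camera call.
A pose or a line that the arm cannot do raises env.MotionError and nothing moves.
- env.hand_in(): hands the job in, once; it reports no verdict.
Readings, each from a call of its own:
- env.get_time_s(): time.
- env.get_q(): joint angles.
- env.get_qvel(): joint speeds.
- env.get_joint_torque(): joint torques, N m.
- env.get_ee_pos(): TCP position.
- env.get_orientation(): TCP orientation.
- env.get_wrist_force(): force on the tool from outside, world axes, zero at the start.
- env.get_torque(): the same for the moment, N m.
- env.get_width(): finger opening in mm.
Only numpy, scipy, OpenCV 4.12 (cv2) and the standard library are available. Lean on these libraries where they do the work, as an engineer would, in place of code of your own. Each camera call takes 0.05 s, during which the arm holds its last target.

## Working session

There is one attempt and no reset: what is moved stays moved. The work goes in short steps, each a Python script; the robot and the scene stay as the last script left them, time stands still between calls to the robot, and variables do not carry over. Pictures are saved under pics/ and viewed, and the job is handed in when it is done.

```bash
ls; mkdir -p pics
python3 - <<'E'
from bench import env
import cv2
for n in ("scene","top","wrist"):
    cv2.imwrite(f"pics/a_{n}.png",env.get_image(n)[:,:,::-1])
    c=env.get_calibration(n); print(n,{k:v.round(3).tolist() for k,v in c.items() if hasattr(v,'round')})
print(env.get_time_s(),env.get_orientation(),env.get_width())
E
```

```text
pics
scene {'intrinsics': [[449.956, 0.0, 319.977], [0.0, 449.956, 191.894], [0.0, 0.0, 1.0]], 'R': [[-0.871, 0.491, -0.015], [0.419, 0.726, -0.546], [-0.257, -0.482, -0.838]], 't': [431.002, -184.642, 1352.421]}
top {'intrinsics': [[486.877, 0.0, 316.987], [0.0, 486.877, 197.423], [0.0, 0.0, 1.0]], 'R': [[0.084, -0.996, -0.004], [-0.973, -0.081, -0.216], [0.215, 0.022, -0.976]], 't': [-2.986, 540.384, 1141.234]}
wrist {'intrinsics': [[309.707, 0.0, 320.433], [0.0, 309.707, 198.87], [0.0, 0.0, 1.0]], 'tool_from_camera': [[0.001, -0.958, -0.288, 81.979], [1.0, 0.001, 0.0, -0.678], [-0.0, -0.288, 0.958, -170.887], [0.0, 0.0, 0.0, 1.0]]}
0.15 [-3.49174498e-01 -3.12194907e+00  2.04917155e-03] 91.31945714233355
```

View pics/a_scene.png

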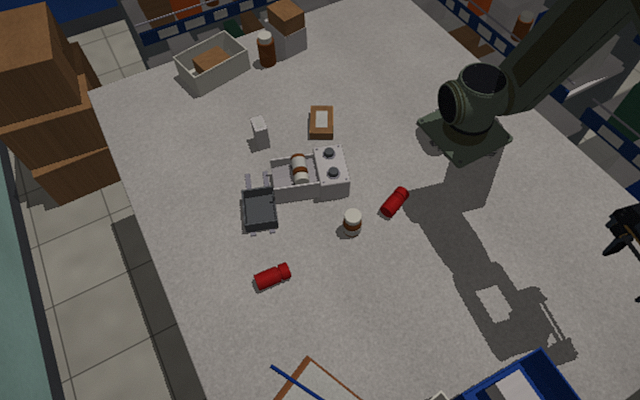

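View pics/a_top.png

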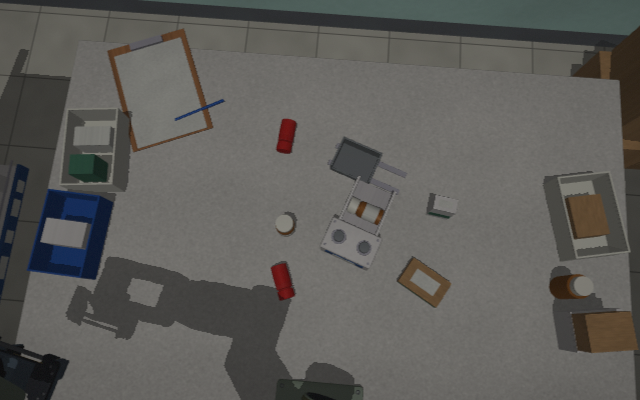

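View pics/a_wrist.png

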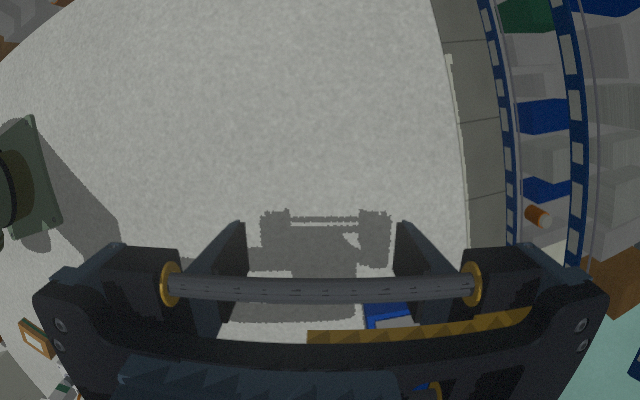

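The top view shows the dispenser plinth at about (351,243), with keys at (339,236) and (363,248). The amber and white bottle lies at (368,211), and the tray is at (356,160), shifted left. 

Things that could be mistaken for the bottle:
- red look-alikes at (287,136) and (283,281)
- the jar at (285,224)
- another amber bottle at (572,287)

I choose the one lying in the lane at (368,211). Next is a close crop to check that.

```bash
cat > h.py <<'E'
import numpy as np,cv2
from bench import env
def ray(n,u,v):
    c=env.get_calibration(n);K=c["intrinsics"];R=np.array(c["R"]);t=np.array(c["t"])
    d=R.T@(np.linalg.inv(K)@[u,v,1.0]);return -R.T@t,d
def plane(n,u,v,z):
    o,d=ray(n,u,v);return o+d*(z-o[2])/d[2]
def proj(n,X):
    c=env.get_calibration(n);p=np.array(c["R"])@X+np.array(c["t"]);p=np.array(c["intrinsics"])@p;return p[:2]/p[2]
def tri(n1,p1,n2,p2):
    (o,d),(q,e)=ray(n1,*p1),ray(n2,*p2)
    d=d/np.linalg.norm(d);e=e/np.linalg.norm(e)
    s=np.linalg.lstsq(np.c_[d,-e],q-o,rcond=None)[0]
    a,b=o+s[0]*d,q+s[1]*e
    return (a+b)/2,np.linalg.norm(a-b)
E
python3 - <<'E'
import cv2
a=cv2.imread("pics/a_top.png")[120:280,260:460]; cv2.imwrite("pics/b_top.png",cv2.resize(a,None,fx=4,fy=4,interpolation=cv2.INTER_CUBIC)[:600])
a=cv2.imread("pics/a_scene.png")[100:240,220:420]; cv2.imwrite("pics/b_scene.png",cv2.resize(a,None,fx=4,fy=4,interpolation=cv2.INTER_CUBIC))
E
```

```text
(no output)
```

View pics/b_top.png

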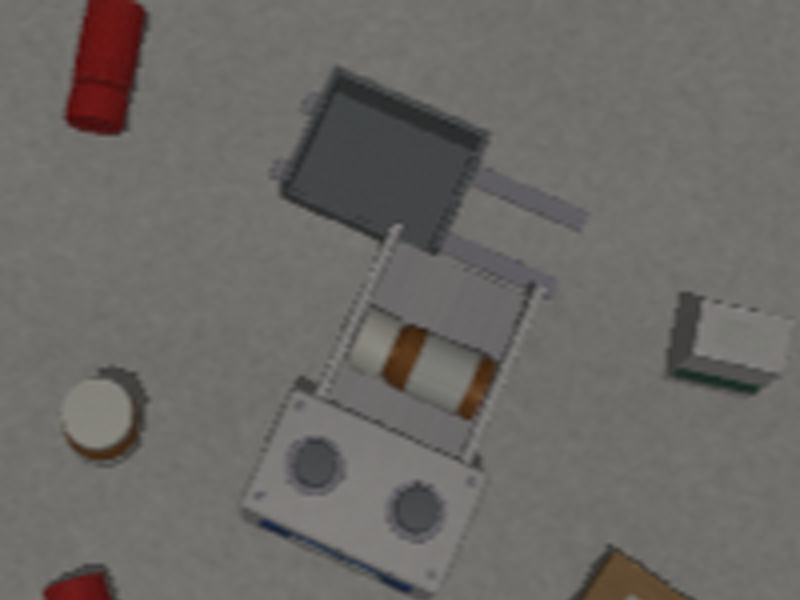

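View pics/b_scene.png

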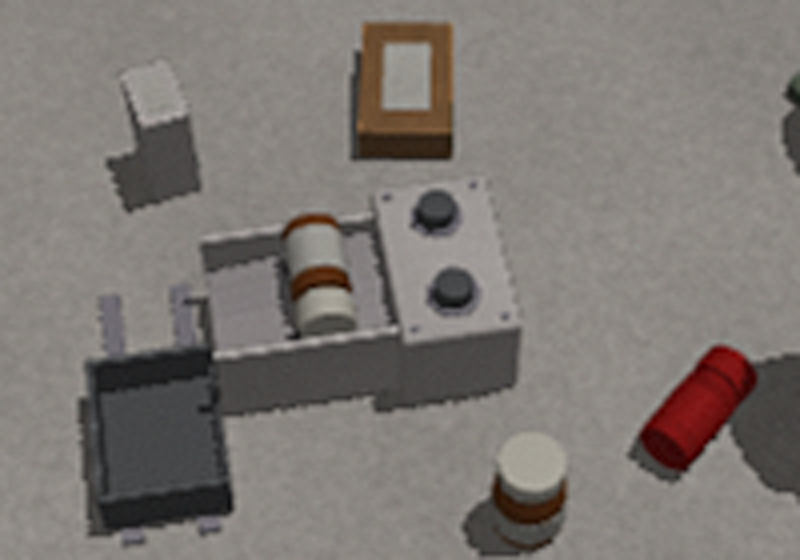

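The close crops confirm the white and amber bottle lying across the lane, with the two grey keys at (316,463) and (417,510) in the top crop. The tray stands out to the left. Next I measure the keys, tray and obstacles.

Run:
```python
from h import *
img={n:cv2.imread(f"pics/a_{n}.png") for n in("top","scene")}
# key blobs: print pixel gray around
K={}
for n,boxes in(("top",[(339,236),(364,248)]),("scene",[(333,171),(329,151)])):
    for i,(u,v) in enumerate(boxes):
        w=10;p=img[n][v-w:v+w+1,u-w:u+w+1].astype(int).max(2)
        pc=cv2.resize(img[n][v-w:v+w+1,u-w:u+w+1],None,fx=8,fy=8,interpolation=cv2.INTER_CUBIC).max(2)
        t=110 if n=="top" else 110
        m=(pc<100).astype(np.uint8)
        k,l,s,c=cv2.connectedComponentsWithStats(m)
        j=l[w*8+4,w*8+4]
        print(n,i,s[j]/8,(c[j]/8+[u-w,v-w]-.44).round(2))
        if n=="top" and i==0 or n=="scene" and i==0: print(p)
```

```text
top 0 [   3.      3.25   14.25   13.5  1188.75] [338.42 235.58]
[[102 119 122 122 123 123 123 124 123 123 123 122 125 124 124 123 122 122
  122 123 123]
 [116 122 122 122 122 122 124 125 125 125 124 124 124 124 123 123 123 124
  124 124 123]
 [120 123 123 122 123 124 124 124 123 123 122 122 123 124 123 123 124 124
  125 123 123]
 [123 123 123 124 123 122 116  98  88  95  95  92 104 119 124 124 124 124
  125 123 123]
 [124 122 124 123 107  94 100  83  63  60  60  63  83  93 107 124 125 124
  124 124 124]
 [123 123 123 107  94  99  90  77  72  72  71  71  64  82  94 108 124 124
  124 124 124]
 [123 124 119 107  99  84  67  73  72  72  72  73  73  68  84 105 118 125
  123 123 123]
 [125 125 109  97  96  80  73  73  73  74  74  74  74  72  69  85 112 125
  124 125 124]
 [125 124 110 100  89  76  74  73  74  74  74  73  73  74  78  92 106 118
  126 126 125]
 [125 120 108  99  86  73  74  74  75  75  73  74  74  73  70  88  97 111
  125 126 127]
 [125 123 109  92  76  70  75  76  75  76  75  75  76  76  69  86  98 112
  127 127 127]
 [125 121 107 100  84  70  77  77  77  78  76  76  76  76
[... 2204 characters left out ...]
1 157 159]
 [154 155 161 119  83  77  37  28  29  31  28  29  28  25  70 109 127 151
  162 156 157]
 [154 155 157 142 114 101  76  34  31  26  20  20  40  76 112 111 135 158
  155 155 157]
 [153 154 154 157 153 114  85  91 100  97  96  97 100 115 106 121 152 158
  156 156 158]
 [151 152 153 156 162 147 123  99  91 102 106  97 113 113 119 150 158 153
  157 156 158]
 [153 154 155 155 158 159 156 138 131 137 137 134 144 146 150 159 156 153
  154 154 161]
 [157 157 156 153 154 156 156 158 159 159 159 158 159 157 159 159 158 157
  159 157 159]
 [132 132 147 153 153 156 151 154 154 154 152 154 154 157 160 162 158 156
  155 153 151]]
scene 1 [  3.75    6.625  11.875  11.125 783.25 ] [328.36 152.82]
```

Run:
```python
from h import *
img={n:cv2.imread(f"pics/a_{n}.png") for n in("top","scene")}
K={}
for n,boxes in(("top",[(339,236),(364,248)]),("scene",[(333,171),(329,151)])):
    for i,(u,v) in enumerate(boxes):
        w=10
        pc=cv2.resize(img[n][v-w:v+w+1,u-w:u+w+1],None,fx=8,fy=8,interpolation=cv2.INTER_CUBIC).max(2)
        m=((pc<86)&(pc>(58 if n=="scene" else 66))).astype(np.uint8)
        m=cv2.morphologyEx(m,cv2.MORPH_OPEN,np.ones((25,25),np.uint8))
        k,l,s,c=cv2.connectedComponentsWithStats(m)
        j=1+np.argmax(s[1:,4])
        K[n,i]=c[j]/8+[u-w,v-w]-.44
        print(n,i,s[j]/8,K[n,i].round(2),plane(n,*K[n,i],90).round(1))
P=[]
for i in(0,1):
    X,e=tri("top",K["top",i],"scene",K["scene",i]);P.append(X);print("tri",i,X.round(1),e.round(2))
d=P[0]-P[1];print(np.linalg.norm(d),np.arctan2(-d[0],d[1]))
# white plinth / walls corners in top crop (4x): 
cr=lambda x,y:(260+x/4-.375,120+y/4-.375)
for nm,p,z in [("tray BL out",(282,196),42),("tray FL",(337,66),42),("tray FR",(490,133),42),("tray BR",(437,252),42),
  ("wallL end",(398,227),68),("wallR end",(542,288),68),("jar top",(98,413),75),("tall top L",(700,300),85),("tall TR",(795,320),85),("tall BR",(775,372),85),("tall BL",(692,358),85)]:
    print(nm,plane("top",*cr(*p),z).round(1))
print("flat",[plane("top",u,v,30).round(0).tolist() for u,v in((398,280),(413,257),(451,286),(436,306))])
cs=lambda x,y:(220+x/4-.375,100+y/4-.375)
for nm,p,z in [("tray1",(88,362),42),("tray2 out-far",(100,524),42),("tray3 out-near",(231,512),42),("tray4",(214,350),42),("jar",(531,465),75)]:
    print("scene",nm,plane("scene",*cs(*p),z).round(1))
for nm,p,z in [("red near",(283,281),20),("red far",(287,136),20)]: print(nm,plane("top",*p,z).round(1))
```

```text
top 0 [  4.5     5.25   10.625   9.625 699.25 ] [338.51 235.58] [444.3 -16.8  90. ]
top 1 [  6.      5.125   9.5     9.75  643.25 ] [364.32 247.22] [422.  -79.2  90. ]
scene 0 [  6.75    6.625   7.75    6.625 361.625] [333.12 170.37] [446.9 -12.9  90. ]
scene 1 [  6.5     7.125   7.625   6.125 332.375] [328.78 150.72] [424.2 -74.6  90. ]
tri 0 [444.9 -16.7  84.1] 0.65
tri 1 [422.2 -79.2  83.9] 1.29
66.4880895273637 -0.3482895193137436
tray BL out [619.7  15.7  42. ]
tray FL [709.1 -12.7  42. ]
tray FR [ 672.3 -113.2   42. ]
tray BR [591.3 -84.3  42. ]
wallL end [598.4 -57.1  68. ]
wallR end [ 567.2 -147.6   68. ]
jar top [466.2 115.4  75. ]
tall top L [ 563.5 -240.4   85. ]
tall TR [ 555.9 -297.7   85. ]
tall BR [ 523.1 -286.5   85. ]
tall BL [ 527.5 -236.8   85. ]
flat [[356.0, -171.0, 30.0], [415.0, -205.0, 30.0], [353.0, -300.0, 30.0], [302.0, -265.0, 30.0]]
scene tray1 [ 672.2 -108.5   42. ]
scene tray2 out-far [715.4   7.1  42. ]
scene tray3 out-near [640.2  40.5  42. ]
scene tray4 [595.3 -75.1  42. ]
scene jar [470.  121.1  75. ]
red near [331.  108.6  20. ]
red far [705.  135.3  20. ]
```

Open, the fingers stand 91 mm apart inside, but the keys' outer edges span 92 mm, so the fingertips can't simply come down on the key tops. I'll deal with the keys after the tray. First I close the gripper and push the tray home.

```bash
cat >> h.py <<'E'
from scipy.spatial.transform import Rotation as Ro
M=np.array([434.2,-46.2]);YAW=-0.348
def W(x,y,z,M=M,yaw=YAW):
    c,s=np.cos(yaw),np.sin(yaw);return np.array([M[0]+c*x-s*y,M[1]+s*x+c*y,z])
def L(p,M=M,yaw=YAW):
    c,s=np.cos(yaw),np.sin(yaw);d=np.array(p)[:2]-M;return np.array([c*d[0]+s*d[1],-s*d[0]+c*d[1]])
def att(phi=0,yaw=YAW):  # tool down, tool y = dispenser y turned by phi, tool x = -dispenser x
    a=yaw+phi;y=np.array([-np.sin(a),np.cos(a),0]);z=np.array([0,0,-1.]);x=np.cross(y,z)
    return Ro.from_matrix(np.c_[x,y,z]).as_rotvec()
E
python3 - <<'E'
from h import *
env.grasp(10); print(env.get_width(),env.get_time_s())
env.goto(W(205,165,160),att()); print(env.get_time_s(),env.get_ee_pos(),env.get_q().round(2))
cv2.imwrite("pics/c_top.png",cv2.resize(env.get_image("top")[100:300,220:480,::-1],None,fx=3,fy=3))
cv2.imwrite("pics/c_wrist.png",env.get_image("wrist")[:,:,::-1])
E
```

```text
0.5005403119670914 1.5167
4.2167 [683.04828537  40.08223065 160.16341223] [ 0.04  0.53  1.37  0.    1.25 -1.18]
```

View pics/c_top.png

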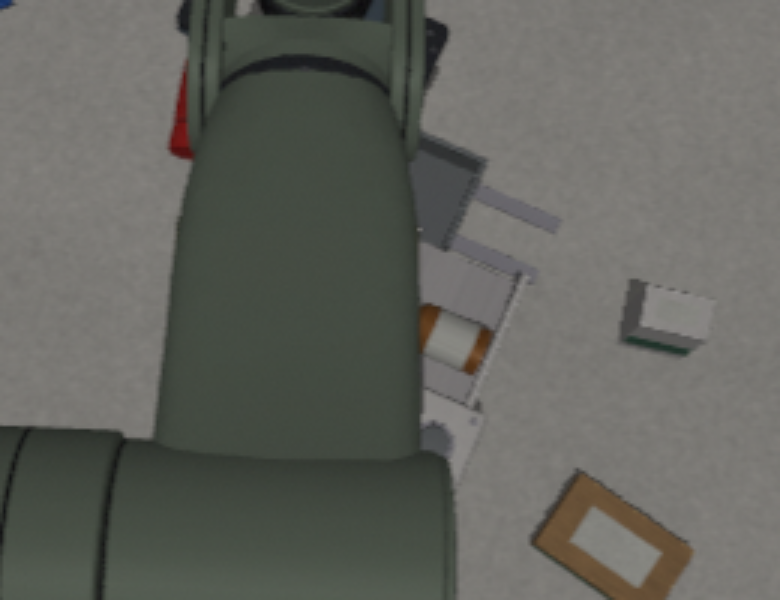

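View pics/c_wrist.png

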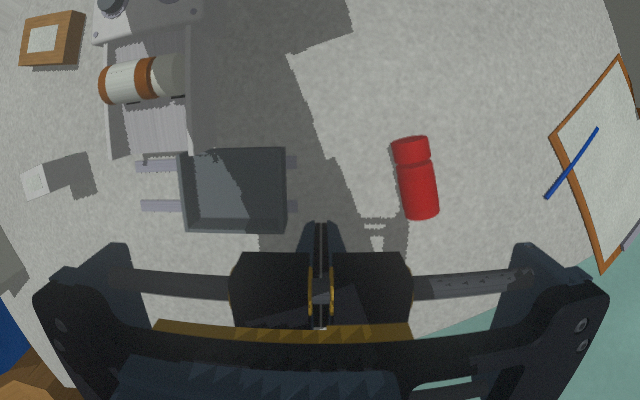

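The wrist view shows the tray at (235,190), the closed fingertips at (320,222) just left of it, and the red bottle at (415,178), well clear. I descend and push.

Run:
```python
from h import *
print(env.line_to(W(205,165,20),feed=150,guard=15), env.get_ee_pos().round(1))
f0=env.get_wrist_force()
print(env.line_to(W(205,80,20),feed=80,guard=12), L(env.get_ee_pos()).round(1),(env.get_wrist_force()-f0).round(1))
g=env.line_to(W(205,58,20),feed=35,guard=10)
print(g, L(env.get_ee_pos()).round(1),(env.get_wrist_force()-f0).round(1),env.get_time_s())
cv2.imwrite("pics/d_wrist.png",env.get_image("wrist")[:,:,::-1])
```

```text
False [684.   39.1  21.1]
False [204.7  79.9] [-0.5 -1.4 -0.2]
True [204.8  65.7] [0.1 2.3 1.8] 7.0917
```

View pics/d_wrist.png

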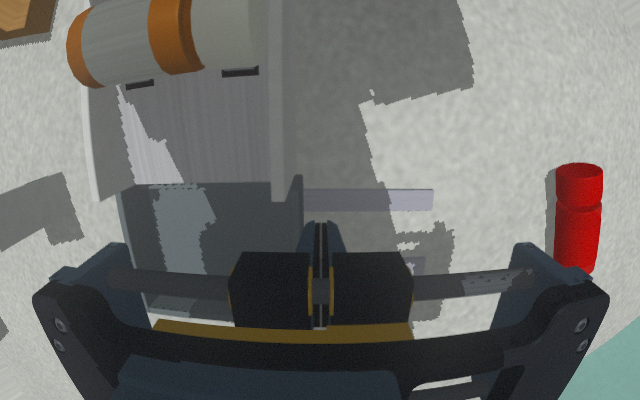

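Run:
```python
from h import *
g=env.line_to(W(205,56,20),feed=30,guard=20)
print(g, L(env.get_ee_pos()).round(1),env.get_wrist_force().round(1),env.get_time_s())
env.line_to(W(205,110,20),feed=200)
env.line_to(W(205,110,150),feed=250)
# view keys: go above, open
env.open_gripper()
env.goto(W(0,0,150),att(0)); print(env.get_time_s(),env.get_width(),env.get_ee_pos().round(2),L(env.get_ee_pos()))
cv2.imwrite("pics/e_wrist.png",env.get_image("wrist")[:,:,::-1])
cv2.imwrite("pics/e_scene.png",cv2.resize(env.get_image("scene")[100:250,200:400,::-1],None,fx=4,fy=4))
```

```text
True [204.7  65.9] [0.8 1.1 1.4] 7.4167
10.7667 91.41556796562016 [436.01 -46.34 150.64] [1.74606122 0.48796084]
```

View pics/e_wrist.png

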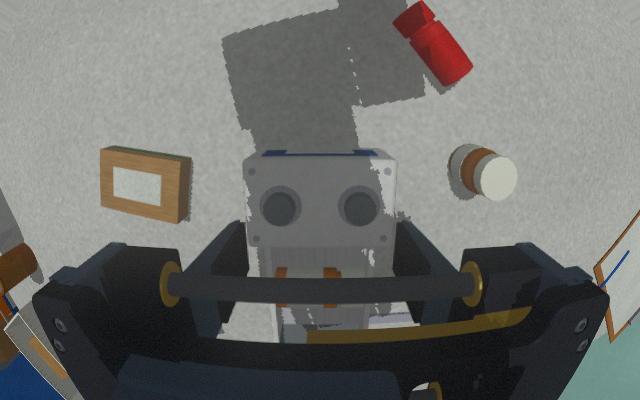

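View pics/e_scene.png

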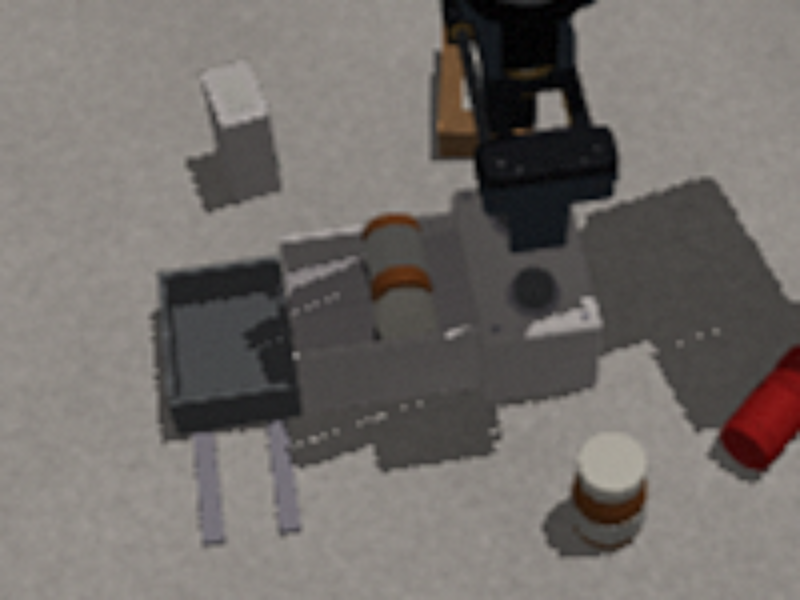

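The tray is home: it lines up with the lane, only the left rails show, and the 20 N guard stopped the push at the same spot. The wrist view shows the keys at about (280,208) and (360,208), between the open fingertips at (245,222) and (396,222). Now I locate the keys precisely.

```bash
cat >> h.py <<'E'
def wproj(p,T,K):  # tool pt -> pixel
    c=np.linalg.inv(T)@np.r_[p,1.];c=c[:3];r=np.hypot(c[0],c[1]);th=np.arctan2(r,c[2])
    return K[:2,2]+K[0,0]*th*c[:2]/r
def wplane(u,v,z,pos,rv):
    c=env.get_calibration("wrist");K=np.array(c["intrinsics"]);T=np.array(c["tool_from_camera"])
    d=(np.array([u,v])-K[:2,2])/K[0,0];th=np.hypot(*d)
    dc=np.r_[d/th*np.sin(th),np.cos(th)]
    R=Ro.from_rotvec(rv).as_matrix()
    o=R@T[:3,3]+pos;dw=R@T[:3,:3]@dc
    return o+dw*(z-o[2])/dw[2]
E
python3 - <<'E'
from h import *
c=env.get_calibration("wrist");K=np.array(c["intrinsics"]);T=np.array(c["tool_from_camera"])
for p in [(16,45.7,0),(16,-45.7,0),(-16,45.7,0),(16,52,0),(16,59,0)]: print(p,wproj(p,T,K).round(1))
pos=np.array(env.get_ee_pos());rv=env.get_orientation()
im=cv2.imread("pics/e_wrist.png")
P=[]
for u,v in((360,208),(280,208)):
    w=26;pc=cv2.resize(im[v-w:v+w+1,u-w:u+w+1],None,fx=6,fy=6,interpolation=cv2.INTER_CUBIC)
    cv2.imwrite(f"pics/k{u}.png",pc); print(im[v,u-22:u+23].max(1)); print(im[v-24:v+25,u].max(1))
E
python3 -c "
import cv2,numpy as np
cv2.imwrite('pics/k.png',np.hstack([cv2.imread('pics/k280.png'),cv2.imread('pics/k360.png')]))"
```

```text
(16, 45.7, 0) [397.2 221.9]
(16, -45.7, 0) [245.6 221.8]
(-16, 45.7, 0) [392.6 268.2]
(16, 52, 0) [407.2 221.8]
(16, 59, 0) [418.  221.6]
[ 87  89  89  89  94  89  63  63  65  65  71  66  66  68  67  64  69  69
  68  70  67  71  68  70  66  68  68  70  70  69  71  69  68  70  68  68
  68  69  82  88  86  95 103 106 104]
[109  96  90  91  91  90  87  91  74  63  67  63  65  75  72  73  70  67
  71  69  68  70  71  67  68  71  68  61  66  68  68  69  65  70  69  67
  65  65  63  68  61  71  89 103 104 106 105 102 104]
[108 100  89  90  88  75  72  71  69  70  72  68  71  70  62  68  69  68
  71  74  69  67  68  67  68  71  64  66  69  69  66  66  67  67  62  61
  59  73  86  89  87  85  84  93 106]
[107 100  93  88  91  90  88  87  74  63  67  64  64  72  70  68  71  67
  71  69  72  67  68  69  68  68  68  68  64  67  69  68  69  68  66  69
  67  65  68  67  68  67  87 103 109 106 106 105 103]
```

View pics/k.png

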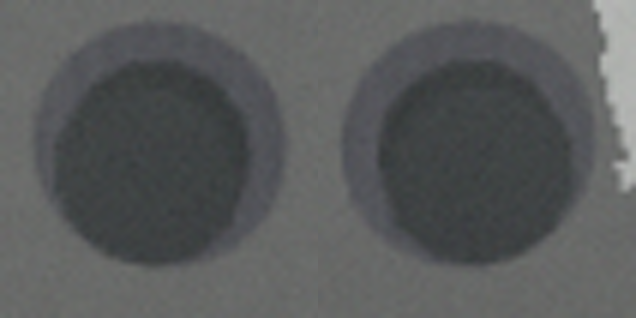

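```bash
cat >> h.py <<'E'
def keyfit(im,u,v,w=26,f=6,thr=78):
    g=cv2.resize(cv2.GaussianBlur(im,(3,3),0)[v-w:v+w+1,u-w:u+w+1].max(2),None,fx=f,fy=f,interpolation=cv2.INTER_CUBIC)
    m=(g<thr).astype(np.uint8);m=cv2.morphologyEx(m,cv2.MORPH_OPEN,np.ones((31,31),np.uint8))
    cs,_=cv2.findContours(m,cv2.RETR_EXTERNAL,cv2.CHAIN_APPROX_NONE)
    c=max(cs,key=cv2.contourArea)[:,0].astype(float)
    x0,y0,ww,hh=cv2.boundingRect(c.astype(np.int32))
    q=c[c[:,1]>y0+hh-ww*0.55]   # edge of top face away from the camera
    s=np.linalg.lstsq(np.c_[2*q,np.ones(len(q))],(q**2).sum(1),rcond=None)[0]
    r=np.sqrt(s[2]+s[0]**2+s[1]**2)
    return (s[0]+.5)/f-.5+u-w,(s[1]+.5)/f-.5+v-w,r/f,np.array([ww,hh])/f
E
python3 - <<'E'
from h import *
pos=np.array(env.get_ee_pos());rv=env.get_orientation()
im=cv2.imread("pics/e_wrist.png");P=[]
for u,v in((360,208),(280,208)):
    k=keyfit(im,u,v);X=wplane(k[0],k[1],90,pos,rv);P.append(X);print(np.round(k[:3],2),k[3].round(1),X.round(2))
d=P[0]-P[1];print(np.linalg.norm(d),np.arctan2(-d[0],d[1]),(P[0]+P[1])/2)
E
```

```text
[359.87 209.34  15.9 ] [31.8 33.2] [443.23 -16.23  90.  ]
[278.94 209.35  15.95] [32.  33.3] [421.43 -76.53  90.  ]
64.11957892228999 -0.34687264067695855 [432.33382594 -46.38222714  90.        ]
```

Run:
```python
from h import *
print(np.round(env.get_ee_pos(),2),np.round(env.get_orientation(),4),att().round(4))
C=np.array([432.8,-46.4])
t=env.get_time_s()
env.line_to([C[0],C[1],120],feed=150)
env.sleep(0.1)
pos=np.array(env.get_ee_pos());rv=env.get_orientation();im=env.get_image("wrist")[:,:,::-1]
print(pos.round(2),env.get_time_s()-t)
cv2.imwrite("pics/f_wrist.png",im)
```

```text
[436.19 -46.26 150.28] [5.4310e-01 3.0925e+00 2.0000e-04] [0.5439 3.0942 0.    ]
[433.87 -46.45 120.57] 0.5
```

View pics/f_wrist.png

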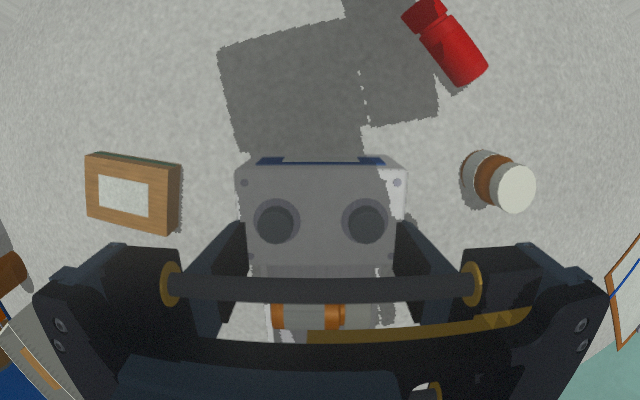

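```bash
python3 - <<'E'
from h import *
pos=np.array([433.87,-46.45,120.57]);print(env.get_ee_pos())
rv=env.get_orientation()
im=cv2.imread("pics/f_wrist.png")
ks=[keyfit(im,u,v,w=28) for u,v in((365,223),(276,223))]
for k in ks: print(np.round(k[:3],2))
for z in (90,87,84,82):
    P=[wplane(k[0],k[1],z,pos,rv) for k in ks];d=P[0]-P[1]
    print(z,np.linalg.norm(d).round(2),np.arctan2(-d[0],d[1]).round(4),((P[0]+P[1])/2).round(2))
E
python3 -c "
import cv2
cv2.imwrite('pics/f_crop.png',cv2.resize(cv2.imread('pics/f_wrist.png')[150:280,220:420],None,fx=4,fy=4))"
```

```text
[433.82317872 -46.48320752 120.71452509]
[365.83 225.13  17.85]
[274.97 225.05  18.  ]
90 63.96 -0.3483 [431.8  -46.38  90.  ]
87 64.92 -0.3483 [432.93 -46.79  87.  ]
84 65.87 -0.3483 [434.05 -47.19  84.  ]
82 66.5 -0.3483 [434.8  -47.46  82.  ]
```

View pics/f_crop.png

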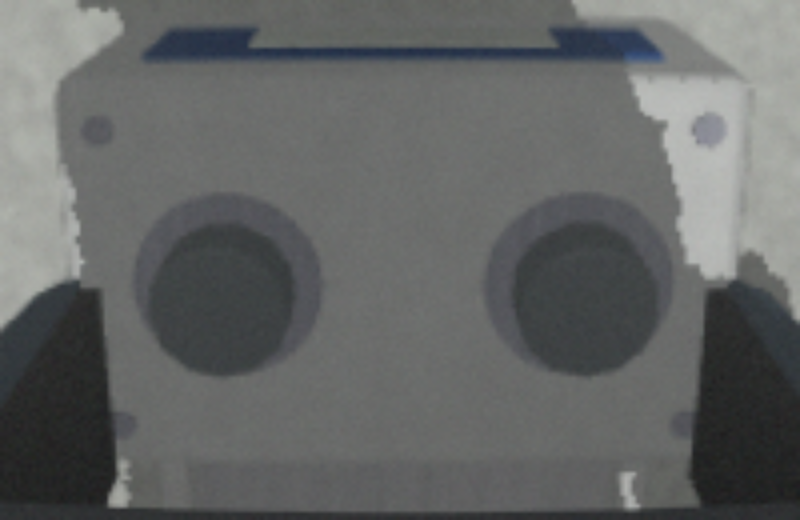

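Both the wrist key spacing and the top/scene triangulation put the key tops nearer 84 mm than 90 mm. I'll settle the height by touch: a guarded descent onto the plinth between the keys with the gripper closed, then light sideways touches to centre between them.

Run:
```python
from h import *
C=np.array([433.5,-46.8])
env.grasp(10); t=env.get_time_s()
def to(x,y,z,feed,guard=None):
    p=W(x,y,z,M=C); return env.line_to(p,feed=feed,guard=guard)
to(0,0,98,150); p=np.array(env.get_ee_pos()); print("at98",p.round(2),L(p,M=C).round(2))
off=L(p,M=C)
f0=np.array(env.get_wrist_force())
g=to(-off[0],-off[1],70,25,4)
p=np.array(env.get_ee_pos());print("touch",g,p.round(2),(env.get_wrist_force()-f0).round(2),L(p,M=C).round(2),env.get_time_s())
```

```text
at98 [432.88 -46.73  97.59] [-0.61 -0.14]
touch True [433.88 -46.85  75.28] [ 0.31 -1.23  3.83] [0.38 0.08] 13.8833
```

Touch at 75.3 mm confirms the stated heights: plinth top 75, key tops 90. The camera scale is about 3% off. Next I centre by touch.

Run:
```python
from h import *
C=np.array([433.5,-46.8]);t=env.get_time_s()
def to(x,y,z,feed,guard=None): return env.line_to(W(x,y,z,M=C),feed=feed,guard=guard)
def l(): return L(env.get_ee_pos(),M=C).round(2)
to(0,0,83,60); print(l(),env.get_ee_pos()[2])
f0=np.array(env.get_wrist_force())
a=to(0,11,83,25,2); ya=l(); fa=env.get_wrist_force()-f0
to(0,ya[1]-3,83,50)
b=to(0,-11,83,25,2); yb=l(); fb=env.get_wrist_force()-f0
print(a,ya,fa.round(1),b,yb,fb.round(1))
to(0,0,84,60); to(0,0,112,150)
to(-72,0,112,200); to(-72,0,60,200)
c=to(-45,0,60,30,3); print(c,l(),env.get_time_s()-t,env.get_time_s())
to(-66,0,62,100); to(-66,0,118,200)
```

```text
[0.3  0.07] 83.22309844946174
False [-0.06 11.08] [-0.3 -0.9  2. ] True [ -0.06 -10.31] [0.6 1.3 2.3]
True [-5.717e+01 -5.000e-02] 4.0084 17.8917
```

Front-face contact at local x = -57.2, with a 16 mm half-pad, puts the keys at x offset -1.2. The y centre is about +0.4.

Plan for the keys: yawed 22° to the key line, the keys' span along the jaws is 87 mm, so the open fingers pass outside both keys with about 2 mm clearance on each side. I can then squeeze both keys at once, one fingertip on each, and carry them straight down by friction. This always moves both together. First I check the alignment visually from just above.

```bash
cat >> h.py <<'E'
C=np.array([433.5,-46.8]);C=W(-1.2,0.4,0,M=C)[:2];PHI=0.384
A=att(PHI)
def settle(tx,ty,z,feed=60,guard=None,tol=.25,n=3):
    """tx,ty: offsets in tool-aligned axes (dispenser frame turned by PHI)"""
    tgt=W(tx,ty,z,M=C,yaw=YAW+PHI);cmd=tgt.copy()
    for i in range(n):
        g=env.line_to(cmd,attitude=A,feed=feed,guard=guard)
        if g: return True
        e=tgt-np.array(env.get_ee_pos())
        if np.abs(e).max()<tol: break
        cmd=cmd+e
    return False
def lt(): 
    p=np.array(env.get_ee_pos());return np.r_[L(p,M=C,yaw=YAW+PHI),p[2]].round(2)
E
python3 - <<'E'
from h import *
env.open_gripper()
env.goto(W(0,0,112,M=C),A)
settle(0,0,96); env.sleep(.1)
print(lt(),np.round(env.get_orientation(),4),A.round(4),env.get_time_s(),env.get_width())
im=env.get_image("wrist")[:,:,::-1]
cv2.imwrite("pics/g_wrist.png",im)
cv2.imwrite("pics/g_crop.png",cv2.resize(im[150:290,220:420],None,fx=4,fy=4,interpolation=cv2.INTER_CUBIC))
E
```

```text
[-2.700e-01  5.000e-02  9.573e+01] [-0.0565  3.141   0.    ] [ 0.0565 -3.1411 -0.    ] 21.4667 91.17067515001631
```

View pics/g_crop.png

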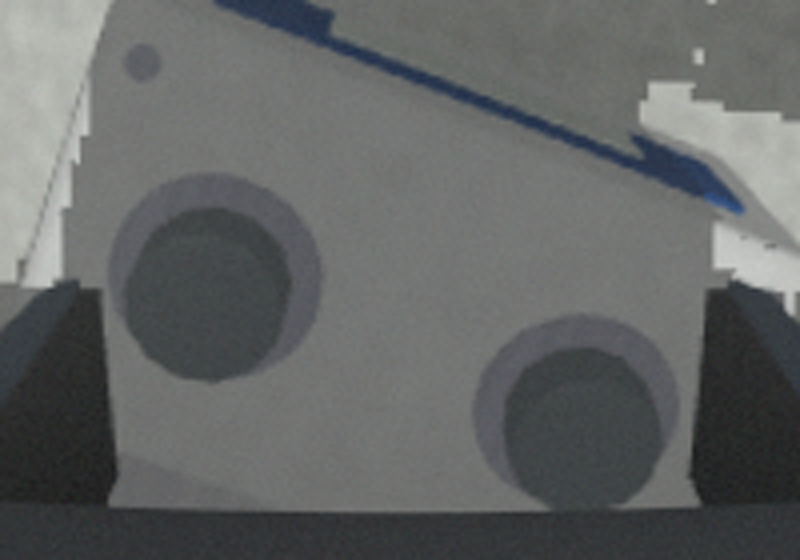

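Run:
```python
from h import *
im=cv2.imread("pics/g_wrist.png")
pos=np.array(env.get_ee_pos());rv=env.get_orientation()
ks=[keyfit(im,365,255,w=22),keyfit(im,272,224,w=28)]
for k in ks: print(np.round(k[:3],2))
for z in (90,87,84):
    P=[wplane(k[0],k[1],z,pos,rv) for k in ks];d=P[0]-P[1]
    print(z,np.linalg.norm(d).round(2),np.arctan2(-d[0],d[1]).round(4),[L(p,M=C,yaw=YAW+PHI).round(2) for p in P],L((P[0]+P[1])/2,M=C,yaw=YAW+PHI).round(2), lt())
print("expect",33*np.sin(PHI),33*np.cos(PHI))
```

```text
[365.16 258.76  18.97]
[271.38 224.38  19.57]
90 63.83 -0.3478 [array([11.09, 28.37]), array([-12.82, -30.82])] [-0.87 -1.23] [-2.800e-01  5.000e-02  9.574e+01]
87 64.92 -0.3478 [array([12.67, 28.86]), array([-11.63, -31.33])] [ 0.52 -1.24] [-2.800e-01  5.000e-02  9.574e+01]
84 66.0 -0.3478 [array([14.26, 29.35]), array([-10.45, -31.85])] [ 1.9  -1.25] [-2.800e-01  5.000e-02  9.574e+01]
expect 12.362860972761476 30.59672643548932
```

Vision and touch disagree by about 1 mm on the centre. The blue label on the front face probably offset my x touch. I take the mid-value (433.8, -46.8), within the 2 mm clearance, and descend with a low guard. Then a light squeeze shows whether it is balanced.

```bash
sed -i 's/^A=att(PHI)/C=np.array([433.8,-46.8]);A=att(PHI)/' h.py
python3 - <<'E'
from h import *
settle(0,0,95,feed=40); print(lt())
e=lt()
f0=np.array(env.get_wrist_force())
g=env.line_to(W(-e[0],-e[1],86-(e[2]-95),M=C,yaw=YAW+PHI),feed=15,guard=1.2)
print("descent",g,lt(),(env.get_wrist_force()-f0).round(2),env.get_time_s())
if g and lt()[2]>87:
    env.line_to(W(0,0,96,M=C,yaw=YAW+PHI),feed=60)
else:
    env.grasp(3); env.sleep(.1)
    print("grip",env.get_width(),lt(),(env.get_wrist_force()-f0).round(2),np.round(env.get_torque(),2),env.get_time_s())
cv2.imwrite("pics/h_crop.png",cv2.resize(env.get_image("wrist")[150:290,220:420,::-1],None,fx=4,fy=4,interpolation=cv2.INTER_CUBIC))
E
```

```text
[ 1.500e-01 -8.000e-02  9.496e+01]
descent False [-9.000e-02  7.000e-02  8.604e+01] [-0.33 -0.44  0.45] 22.5167
grip 86.65922891994545 [-6.000e-02  1.500e-01  8.612e+01] [ 0.53  0.14 -0.01] [ 0.1  -0.02  0.07] 22.8583
```

View pics/h_crop.png

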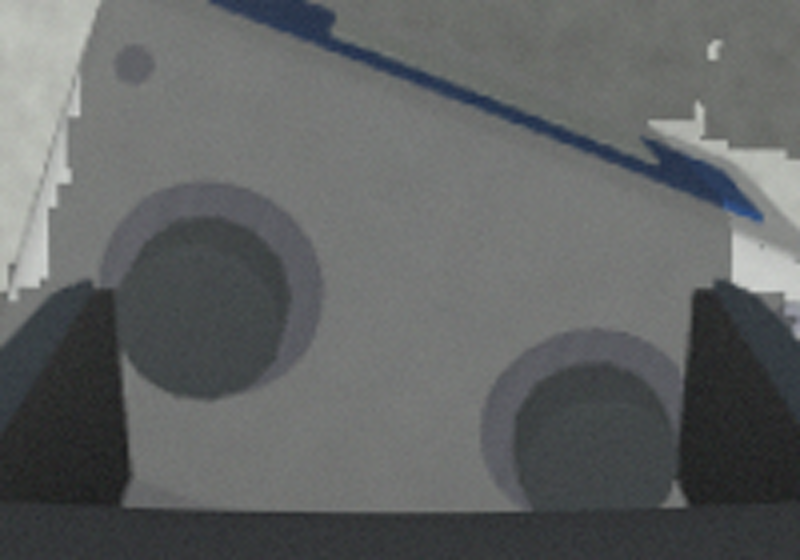

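The squeeze is balanced: net wrist force about 0, width 86.7 against 87.2 expected. The picture shows the left fingertip on one key at (120,310) and the right fingertip on the other at (678,450). I grip firmly and carry both keys straight down.

Run:
```python
from h import *
env.grasp(35); env.sleep(.05)
f0=np.array(env.get_wrist_force()); print("grip",env.get_width(),lt(),f0.round(1),np.round(env.get_torque(),2))
p=np.array(env.get_ee_pos());p[2]=75.0
g=env.line_to(p,feed=30,guard=20)
print("down",g,lt(),(env.get_wrist_force()-f0).round(1),env.get_width(),env.get_time_s())
env.sleep(1.0)
print(lt(),(env.get_wrist_force()-f0).round(1),env.get_width(),env.get_time_s())
cv2.imwrite("pics/i_crop.png",cv2.resize(env.get_image("wrist")[150:290,220:420,::-1],None,fx=4,fy=4,interpolation=cv2.INTER_CUBIC))
cv2.imwrite("pics/i_scene.png",cv2.resize(env.get_image("scene")[100:250,200:400,::-1],None,fx=4,fy=4))
```

```text
grip 84.3556948896999 [-0.09  0.1  86.15] [-0.   1.5  1.6] [0.37 0.05 0.79]
down True [-3.000e-02  1.000e-01  7.615e+01] [-2.1  0.5  8.1] 84.27586151182605 23.5833
[-6.000e-02  1.200e-01  7.629e+01] [-1.6 -0.1  7. ] 84.25981916122925 24.5833
```

View pics/i_crop.png

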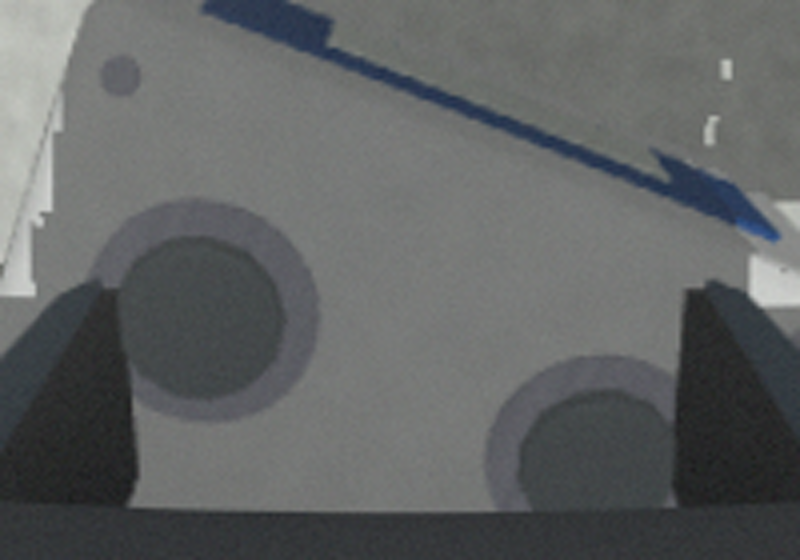

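View pics/i_scene.png

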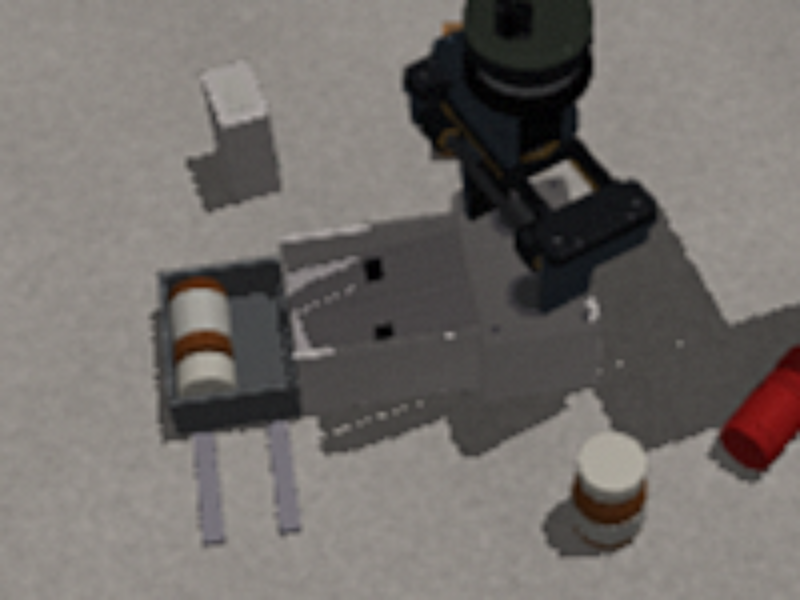

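The bottle lies in the tray at (200,335) and both stop slots are empty. The 20 N guard fired after exactly 10.0 mm of travel, so the keys bottomed. I let both up together, release and move clear.

Run:
```python
from h import *
p=np.array(env.get_ee_pos());p[2]=86.0
env.line_to(p,feed=40); env.open_gripper(); print(lt(),env.get_width())
p=np.array(env.get_ee_pos());p[2]=170; env.line_to(p,feed=150)
cv2.imwrite("pics/j_wrist.png",env.get_image("wrist")[:,:,::-1])
p=W(-110,-20,230,M=C); env.goto(p,A); print(env.get_time_s(),env.get_wrist_force())
cv2.imwrite("pics/j_scene.png",cv2.resize(env.get_image("scene")[80:280,180:440,::-1],None,fx=3,fy=3,interpolation=cv2.INTER_CUBIC))
```

```text
[-2.500e-01  7.000e-02  8.572e+01] 91.46844682962796
26.7667 [0.06802663 0.17373969 0.38224418]
```

View pics/j_wrist.png

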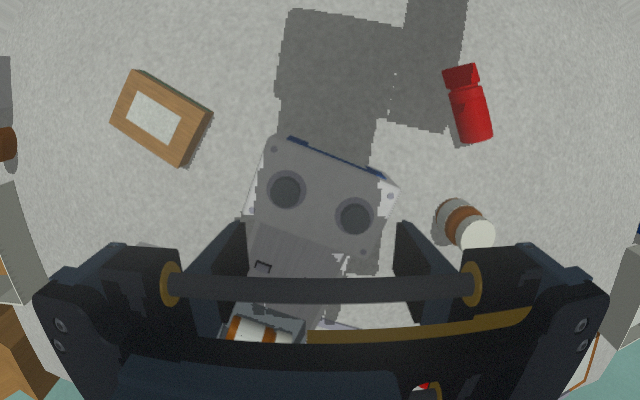

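View pics/j_scene.png

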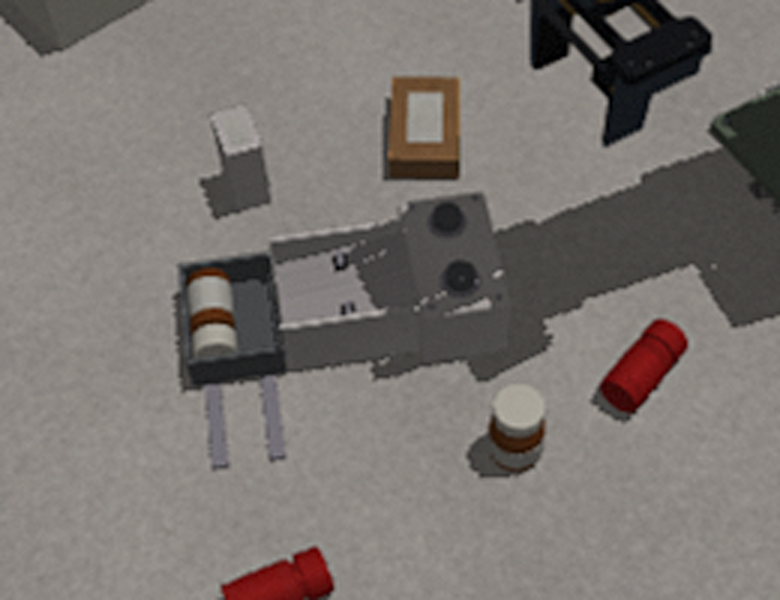

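The bottle is in the tray at (210,310), and both keys at (447,218) and (460,277) and their stops are up again. The jar, cartons and red bottles haven't moved, and the arm is clear. I hand the job in.

```bash
python3 -c "
from bench import env
env.hand_in();print(env.get_time_s())"
```

```text
the job is handed in; nothing more can be done
the job is handed in; nothing more can be done
```

The tray is fully home, the bottle rolled into it, both keys and their stops are up again, and the job was handed in at about 27 s.

- **Tray:** I pushed it with closed fingers until it stopped. A second push with a 20 N guard stopped at the same spot, and the picture shows the tray in line with the lane.
- **Keys:** Fully open, the fingers are 91 mm apart inside and the keys span 92 mm outside. I therefore could not press the key tops. With the gripper yawed 22°, I squeezed both keys from the outside, one fingertip on each, and carried them down together by friction. The force jumped at 10.0 mm of travel, which I take as fully down. I held them for about 1 s until the bottle was in the tray, raised both together, then released.
- **Last pictures:** The jar, cartons and red look-alikes are where they stood, and the arm is clear with wrist force near zero.

Some checks disagreed:
- **Height:** The cameras put the key tops near 84 mm instead of 90. A touch on the plinth at 75.3 mm supported the stated heights.
- **Centre:** Vision and touch differed by about 1 mm on the point between the keys. One light sideways touch, on the left key's inner side, did not register clearly. I used a mid-value, and the light squeeze came out balanced.
- **Finger opening:** It read 84.3 mm under the firm grip, against 87.2 mm expected. I put this down to give in the fingers but did not check it.

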